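# Stow the long slide case

## Task

The long slide case holds loose specimens, so do not pick it up: keep it flat on the bench and push its ends with the fingertips to swing it round past the steel post and into line with the empty bay of the white rack. Then push it in lengthwise, plain end first, until it is fully home against the back of the bay with its labelled end sticking out, and take the hand away. Leave the other things on the bench where they are.

Things in the scene. Friction and masses are not known exactly. Their poses are not given: they have to be found in the camera images.
- case: Long closed grey plastic slide case, 220 mm long, 36 mm wide, 30 mm tall, about 0.35 kg, lying loose on the bench. It slides and turns easily when pushed. Origin: centre of its underside. Its x axis runs lengthwise from the labelled tail end to the plain head end; z is up.
- case_head (a point): Middle of the case's plain head end face, 15 mm above its underside; this end goes into the bay first. Axes as the case's.
- case_tail (a point): Middle of the case's other end face, 15 mm above its underside, the end with a white paper label on top; it stays outside. Axes as the case's.
- rack: White rack fixed on the bench: two bays side by side, open at the top and one end, bare bench as floor, walls 8 mm thick, 34 mm tall. The bay nearer the robot is empty, 48 mm wide inside, 150 mm deep; the other holds a shorter case. Origin: on the bench, middle of the empty bay's mouth, where its straight walls begin. x axis points straight into the bay, y across it towards the post's side, z up.
- bay_end (a point): Middle of the face of the empty bay's back wall, 150 mm in from the mouth, 15 mm above the bench; the case's head end rests against it when home, with 70 mm of the case outside. Axes as the rack's. At the mouth, lips as tall as the walls flare outward 30 degrees each side, reaching 24 mm forward, to an opening about 74 mm wide.
- post: Upright steel post fixed in the bench in front of the bay, just beside the case's way in, on the rack's +y side; 20 mm across (25 mm at its 6 mm high foot), 50 mm tall. Origin: centre of its foot on the bench.
- stain_bottle: Bystander, to be left alone: small capped bottle, 36 mm across, 65 mm tall. Origin: centre of its underside.
- beaker: Bystander, to be left alone: open glass beaker, 64 mm across, 75 mm tall. Origin: centre of its underside.
- petri_dish: Bystander, to be left alone: flat clear dish, 90 mm across, 15 mm tall. Origin: centre of its underside.
- tissue_box: Bystander, to be left alone: cardboard box 110 x 70 x 50 mm. Origin: centre of its underside.
- oil_bottle: Bystander, to be left alone: small amber bottle, 28 mm across, 55 mm tall. Origin: centre of its underside.
- spare_objective: Bystander, to be left alone: small dark steel microscope objective standing on end, 24 mm across, 40 mm tall. Origin: centre of its underside.
- slide_box: Bystander, to be left alone: wooden slide box 85 x 140 x 35 mm. Origin: centre of its underside.
Not all that is in view belongs to the job. What is shaped like the case but pink is not meant.

How it is judged:
On the way:
1. the plain head end has passed the post and entered the mouth of the empty bay (x of case_head in the frame of rack above 0.01 m and y of case_head in the frame of rack between -0.02 and 0.02 m), for 0.05 s.
At the end, for the whole second after the job is handed in: The head end of the case is within 7 mm of the back wall of the empty bay and within 12 mm of its middle line, the case is in line with the bay within 0.1 rad, flat on the bench (within 4 mm and 0.05 rad) and at rest (x of case_head in the frame of rack above 0.143 m and y of case_head in the frame of rack between -0.012 and 0.012 m and angle between the x axis of case and the x axis of rack, either way round below 0.1 rad and height (world z) of case below 0.004 m and angle between case's own z axis and vertical below 0.05 rad and linear speed of case below 0.01 m/s); the robot touches nothing.
It fails at once if the case is lifted off the bench or tipped (height (world z) of case above 0.012 m or angle between case's own z axis and vertical above 0.15 rad).
It fails at once if a bystander is moved by more than 20 mm or tipped over (distance of any of stain_bottle, beaker, petri_dish, tissue_box, oil_bottle, spare_objective, slide_box from where it was at the start of the episode above 0.02 m or angle between any of stain_bottle, beaker, petri_dish, tissue_box, oil_bottle, spare_objective, slide_box's own z axis and vertical above 0.5 rad).
It also fails if it takes over 67 s, if anything falls off the work surface, if the arm or the gripper's body presses on something with over 40 N, if the wrist force passes 120 N, or if a joint passes its speed limit or range.

## Robot

A 6-joint arm with a two-finger parallel gripper is mounted at the origin on the work surface. World frame = base frame: x ahead of the robot, y to its left, z up, the work surface at z = 0. Lengths are in m, angles in rad, forces in N, time in s.
With the tool pointing down it reaches from about 0.375 to 0.9 m from the base axis. Payload 3.1 kg.
Tool frame: the origin (TCP) lies midway between the tips of the shut fingers; the grasp point (between the pads) lies 19 mm behind it; z points along the fingers, y is the direction in which the jaws open and shut (so a half turn about z gives the same grasp; the last joint's range is limited). The gripper opens to 87 mm and grips with 3 to 60 N. Pads are 19 mm wide; open, the fingers measure 117 mm over their backs; the gripper's body (75 mm by 190 mm) begins 51 mm behind the grasp point.
Start: joints at [-1.385, 0.527, 1.433, -0, 1.181, -0.178], TCP at [0.222, -0.584, 0.202] pointing down, gripper open.
Joint ranges: [-3.08, 3.08], [-0.75, 2.2], [0.22, 2.44], [-1.43, 4.57], [0, 2.65], [-2.85, 2.85]. Speed limits (rad/s): [2.79, 2.79, 3.14, 3.14, 3.14, 3.14].

## Interface

Orientations are given as a unit quaternion [x, y, z, w].
In Python, from rig import robot gives the robot as it stands.
- The arm moves only by the tool move_arm, never from a script. Its argument "rows" is one flat list of numbers, 7 for each row, row after row: the shift along the world's x, y, z in mm, then the turn, a rotation vector about the world's x, y, z in rad, then the closure, from 0 (fully open) to 1 (shut). A call has 1 to 12 rows; each row shifts and turns the commanded pose from where the row before left it; what a row does not reach is not made up. A row lasts 1/10 s, in which the tool goes at most 50 mm and 8.59 degrees, less where a joint would pass 70% of its speed; a pose out of reach is approached as far as the arm can. A call with a gripper value outside its range is refused whole. The fingers move at their own pace and stop on an object; "grip_force" is the grip in N (left out, the last holds). Time passes only in rows, so rows that do not move let the fingers close. It gives the time, the measured TCP pose, the force and the opening at its end, in the units of the state.
- robot.get_obs(): the state, without advancing time (a new reading comes with each control period).
- robot.camera(name): name is "scene" or "top" or "wrist"; returns a dict with "color" (480x640x3 uint8, red, green, blue), "z_map" (480x640 float32, m along the optical axis (not along the pixel's ray), 0 where there is no reading), "camera_matrix" (3x3 intrinsics, pixels), "R" (3x3) and "t" (3): a world point X has camera coordinates R X + t; the wrist camera has in their place "tool_from_camera" (4x4, takes a point from camera to tool coordinates, whose origin is the TCP and whose axes are the flange's). Camera axes: x right, y down, z forward; pixel columns grow to the right and rows downward; lengths in m; the calibration is good to about 2 mm. A picture is of the moment at which its call begins: read the wrist's pose just before it.
- robot.hand_in(): hands the job in, once; it reports no verdict.
Trained networks look in the newest picture that a camera, given by its name, has taken for a name from the list of things; names that differ only in an ending like _2 or _b are one class to them, and where a whole thing is asked for, a point or a joint stands for the part that bears it (a point fixed in the world has none). Each returns a list of dicts, best first, with "conf" (0 to 1); they miss things now and then, are a little off and sometimes report something else, mostly with a low value. They report only what shows in the picture. A call takes as long as a camera call. They do not tell look-alikes from the thing itself.
- robot.search_frame(camera, thing): "at" ([column, row] in pixels, amid what is visible of it).
- robot.spot_point(camera, thing): "at" ([column, row] in pixels: a listed point, or the origin of a listed thing).
The state is a dict: "time": time; "q": joint angles; "joint_velocities": joint speeds; "joint_torque": joint torques, N m; "position": TCP position; "tool_rot": TCP orientation; "ft_force": force on the tool from outside, world axes, zero at the start; "moment": the same for the moment, N m; "grip_width": finger opening in m.
Only numpy, scipy, OpenCV 4.12 (cv2) and the standard library are available. Lean on these libraries where they do the work, as an engineer would, in place of code of your own. Each camera call takes 0.05 s, during which the arm holds its last target.

## Working session

There is one attempt and no reset: what is moved stays moved. The work goes in short steps, Python scripts to look and compute and a tool call to move; the robot and the scene stay as the last step left them, time stands still between calls to the robot, and variables do not carry over. Pictures are saved under pics/ and viewed, and the job is handed in when it is done.

Besides the shell and the picture viewer there is one more tool, called as a command line: name --argument value ..., lists and objects as JSON in quotes. move_arm: Moves the arm, as the interface text tells. Its arguments: {"type":"object","properties":{"rows":{"type":"array","items":{"type":"number"}},"grip_force":{"type":"number"}},"required":["rows"]}

```bash
mkdir -p pics; ls
cat > h.py <<'E'
import numpy as np, cv2
from rig import robot
def snap(name,fn):
    c=robot.camera(name); cv2.imwrite('pics/'+fn,c['color'][:,:,::-1]); return c
def w(c,u,v,z=None):
    K=np.array(c['camera_matrix']);R=np.array(c['R']);t=np.array(c['t'])
    r=np.linalg.inv(K)@np.array([u,v,1.0])
    if z is None:
        return R.T@(r*c['z_map'][int(round(v)),int(round(u))]-t)
    o=-R.T@t; d=R.T@r
    return o+d*(z-o[2])/d[2]
def px(c,X):
    p=np.array(c['camera_matrix'])@(np.array(c['R'])@np.array(X)+np.array(c['t'])); return p[:2]/p[2]
E
python3 - <<'E'
from h import *
np.set_printoptions(precision=3,suppress=True)
for n in ['top','scene']:
    c=snap(n,n+'0.png')
    for th in ['case','case_head','case_tail','rack','bay_end','post','oil_bottle','stain_bottle','beaker','petri_dish','tissue_box','spare_objective','slide_box']:
        for f in (robot.spot_point,):
            for d in f(n,th)[:2]:
                u,v=d['at']; z=0.015 if th in('case_head','case_tail','bay_end') else 0
                print(n,th,np.array(d['at']),round(d['conf'],2),w(c,u,v,z))
print(robot.get_obs())
E
```

```text
pics
top case [368.4 262.7] 0.87 [ 0.51  -0.142  0.   ]
top case [276.8 314.2] 0.7 [0.365 0.118 0.   ]
top case_head [335.2 279. ] 0.81 [ 0.464 -0.047  0.015]
top case_head [241.5 294.1] 0.68 [0.422 0.216 0.015]
top case_tail [407.7 247.8] 0.75 [ 0.552 -0.252  0.015]
top case_tail [310.6 339.4] 0.64 [0.296 0.022 0.015]
top rack [278.5 244. ] 0.85 [0.564 0.114 0.   ]
top post [301.  255.5] 0.4 [0.531 0.049 0.   ]
top oil_bottle [407.  246.9] 0.63 [ 0.555 -0.252  0.   ]
top oil_bottle [321.7 171.8] 0.4 [ 0.771 -0.01   0.   ]
top stain_bottle [218.8 282.9] 0.42 [0.453 0.283 0.   ]
top beaker [344.8 175.9] 0.88 [ 0.759 -0.076  0.   ]
top petri_dish [390.1 174.2] 0.87 [ 0.764 -0.206  0.   ]
top tissue_box [167.1 283.2] 0.59 [0.453 0.43  0.   ]
top spare_objective [210.6 268.7] 0.43 [0.494 0.307 0.   ]
top slide_box [279.3 239.9] 0.58 [0.575 0.111 0.   ]
top slide_box [478.5 213.1] 0.56 [ 0.651 -0.456  0.   ]
scene case [429.6 232. ] 0.91 [0.324 0.115 0.   ]
scene case [305.1 228.8] 0.81 [ 0.499 -0.149  0.   ]
scene case_head [346.9 227.6] 0.8 [ 0.452 -0.051  0.015]
scene case_head [448.9 
[... 569 characters left out ...]
8  0.   ]
scene tissue_box [542.2 305.9] 0.97 [0.459 0.424 0.   ]
scene spare_objective [477.5 293.9] 0.65 [0.498 0.309 0.   ]
scene spare_objective [205.3 267.4] 0.19 [ 0.768 -0.215  0.   ]
scene slide_box [185.  217.1] 0.61 [ 0.643 -0.455 -0.   ]
{'time': 1.4, 'q': array([-1.386,  0.527,  1.433, -0.   ,  1.181, -0.179]), 'joint_velocities': array([ 0.001, -0.   ,  0.002,  0.   , -0.   , -0.   ]), 'joint_torque': array([  0.   , -44.001, -17.698,   0.063,   0.051,  -0.   ]), 'position': array([ 0.222, -0.584,  0.202]), 'tool_rot': array([ 0.984,  0.181, -0.   ,  0.   ]), 'ft_force': array([-0.503,  0.667, -0.73 ]), 'moment': array([-0.003, -0.008, -0.045]), 'grip_width': 0.0872612047660941}
```

View pics.

Run:
```python
import cv2
a=cv2.imread('pics/top0.png'); cv2.imwrite('pics/top0z.png',cv2.resize(a[150:370,140:460],None,fx=2.5,fy=2.5,interpolation=cv2.INTER_CUBIC))
```

```text
(no output)
```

View pics/top0z.png

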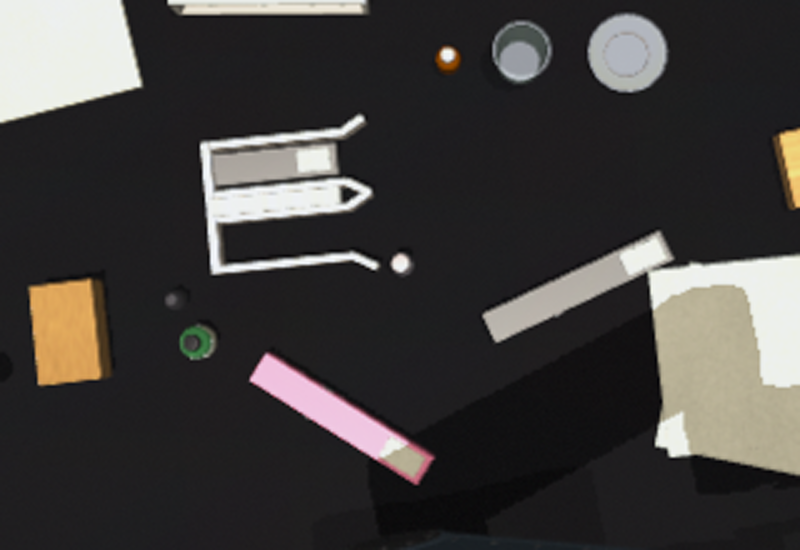

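View pics/scene0.png

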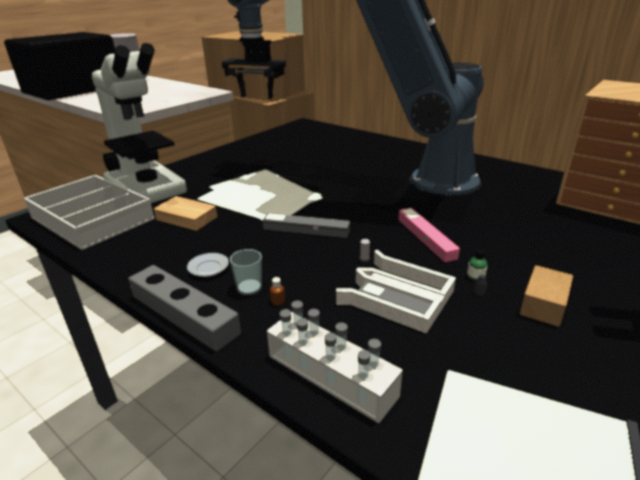

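```bash
cat >> h.py <<'E'
def rect(c,x0,x1,y0,y1,z,mm=1.0):
    # image: columns = y decreasing to right, rows = x decreasing downward
    nx=int((x1-x0)*1000/mm);ny=int((y1-y0)*1000/mm)
    P=np.float32([px(c,X) for X in [(x1,y1,z),(x1,y0,z),(x0,y0,z),(x0,y1,z)]])
    M=cv2.getPerspectiveTransform(np.float32([[0,0],[ny,0],[ny,nx],[0,nx]]),P)
    return cv2.warpPerspective(c['color'][:,:,::-1],M,(ny,nx),flags=cv2.INTER_CUBIC|cv2.WARP_INVERSE_MAP)
E
python3 - <<'E'
from h import *
c=robot.camera('top')
im=rect(c,.35,.75,-.32,.28,.032,.75)
cv2.imwrite('pics/r1.png',im)
c=robot.camera('scene')
im=rect(c,.35,.75,-.32,.28,.032,.75)
cv2.imwrite('pics/r2.png',im)
E
```

```text
(no output)
```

View pics/r1.png

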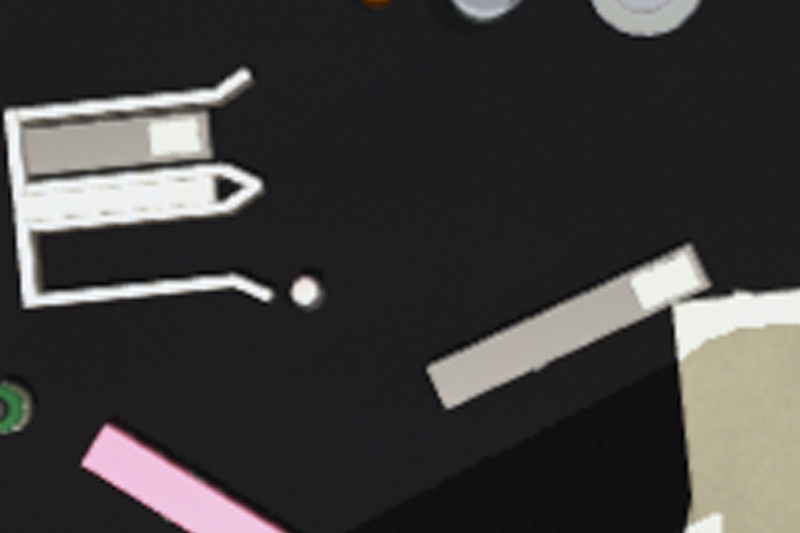

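View pics/r2.png

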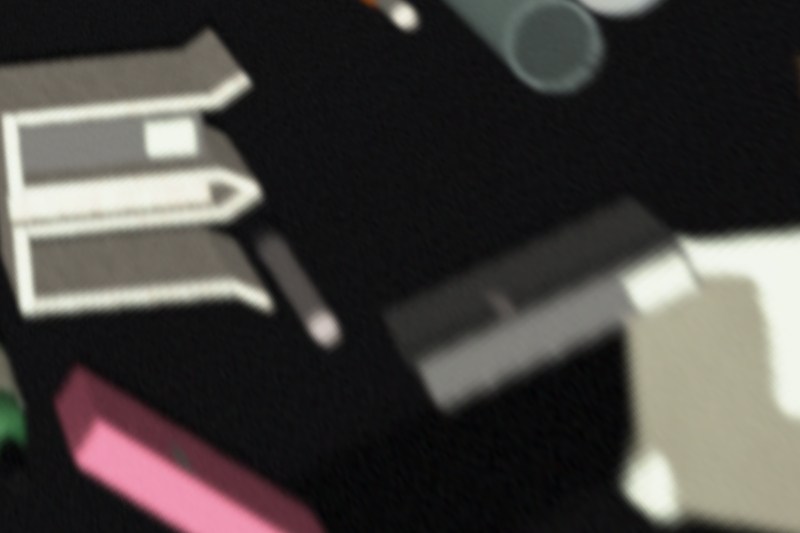

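move_arm --rows '[23.4,41.4,0,0,0,0.008,0,23.4,41.4,0,0,0,0.008,0,23.4,41.4,0,0,0,0.008,0,23.4,41.4,0,0,0,0.008,0,23.4,41.4,0,0,0,0.008,0,23.4,41.4,0,0,0,0.008,0,23.4,41.4,0,0,0,0.008,0,23.4,41.4,0,0,0,0.008,0,23.4,41.4,0,0,0,0.008,0,23.4,41.4,0,0,0,0.008,0,0,0,-45,0,0,0,0,0,0,-35,0,0,0,0]'

```text
time: 2.7
position: [0.4579, -0.1686, 0.1217]
tool_rot: [0.975, 0.222, 0.001, 0.001]
ft_force: [-0.2, -0.2, -0.2]
grip_width: 0.087
```

```bash
cat >> h.py <<'E'
from scipy.spatial.transform import Rotation as Ro
def wristcam(fn=None):
    o=robot.get_obs(); c=robot.camera('wrist')
    T=np.array(c['tool_from_camera']); Rw=Ro.from_quat(o['tool_rot']).as_matrix()
    Rc=Rw@T[:3,:3]; p=Rw@T[:3,3]+o['position']
    c['R']=Rc.T; c['t']=-Rc.T@p
    if fn: cv2.imwrite('pics/'+fn,c['color'][:,:,::-1])
    return c
E
python3 - <<'E'
from h import *
c=wristcam('w1.png')
print(-c['R'].T@c['t'])
t=snap('top','t1.png')
for f,b in ((c,'a'),(t,'b')):
    cv2.imwrite('pics/r3%s.png'%b,rect(f,.38,.68,-.30,.1,.030,.6))
E
```

```text
[ 0.52171318 -0.13662741  0.30575584]
```

View pics/w1.png

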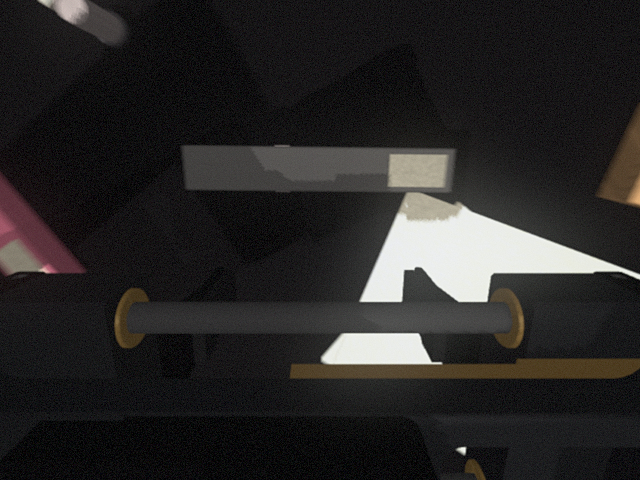

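View pics/r3b.png

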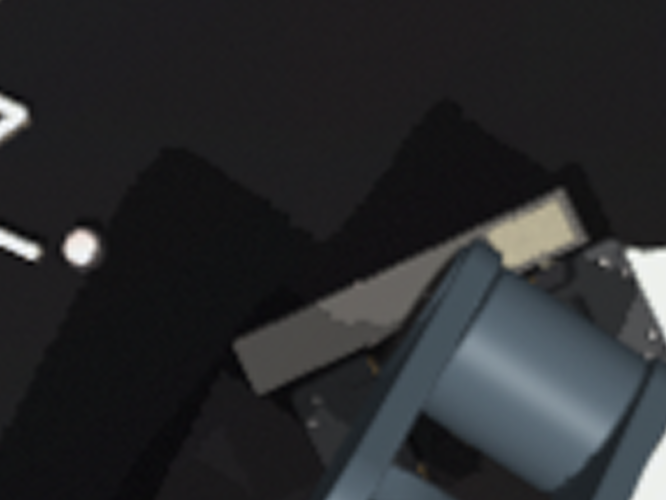

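View pics/r3a.png

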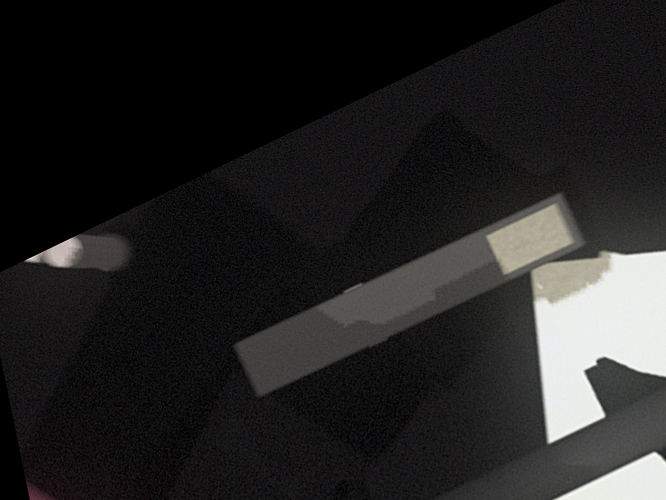

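move_arm --rows '[0,0,-40,0,0,0,0,0,0,-40,0,0,0,0,0,0,-31,0,0,-0.008,0,4.5,2.1,0,0,0,0,0,4.5,2.1,0,0,0,0,0,4.5,2.1,0,0,0,0,0,4.5,2.1,0,0,0,0,0,4.5,2.1,0,0,0,0,0]'

```text
time: 3.6
position: [0.4804, -0.1599, 0.0124]
tool_rot: [0.976, 0.216, 0.001, 0.001]
ft_force: [0.8, 0.4, 0.1]
grip_width: 0.0869
```

Run:
```python
from h import *
c=wristcam()
cv2.imwrite('pics/r4.png',rect(c,.40,.70,-.30,.1,.030,.6))
```

```text
(no output)
```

View pics/r4.png

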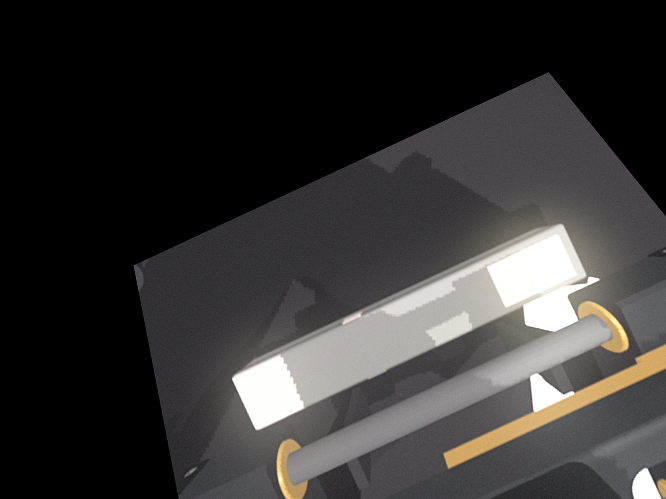

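move_arm --rows '[5,2,0,0,0,-0.01,0,5,2,0,0,0,-0.02,0,5.2,1.7,0,0,0,-0.022,0,5.2,1.7,0,0,0,-0.022,0,5.2,1.7,0,0,0,-0.022,0,5.2,1.7,0,0,0,-0.022,0,5.2,1.4,0,0,0,-0.022,0,5.2,1.4,0,0,0,-0.022,0,5.2,1.4,0,0,0,-0.022,0,5.2,1.2,0,0,0,-0.022,0]'

```text
time: 4.65
position: [0.531, -0.1433, 0.0108]
tool_rot: [0.994, 0.114, 0.0, 0.0]
ft_force: [0.3, -0.0, 0.1]
grip_width: 0.087
```

Run:
```python
from h import *
o=robot.get_obs();print(o['position'],Ro.from_quat(o['tool_rot']).as_matrix()[:,0])
c=wristcam()
cv2.imwrite('pics/r5.png',rect(c,.40,.70,-.30,.1,.030,.6))
c=robot.camera('top')
cv2.imwrite('pics/r5t.png',rect(c,.42,.72,-.28,.28,.031,.75))
```

```text
[ 0.53095028 -0.14325326  0.01084952] [9.74124522e-01 2.26011979e-01 2.02929479e-05]
```

View pics/r5.png

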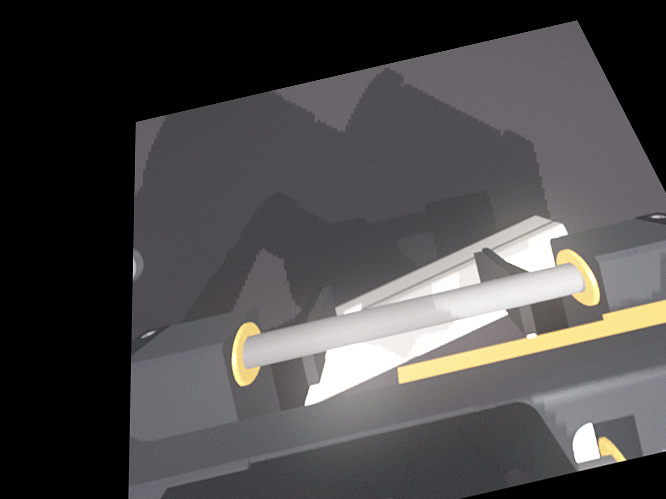

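View pics/r5t.png

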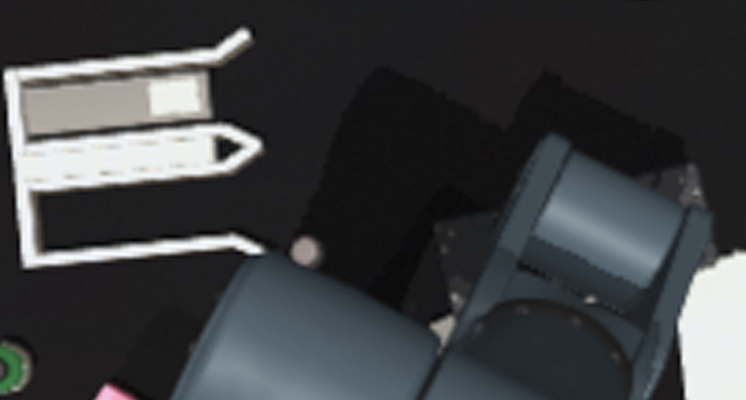

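Run:
```python
from h import *
c=wristcam('w2.png')
c=snap('scene','s2.png')
a=cv2.resize(c['color'][150:330,200:480,::-1],None,fx=2.8,fy=2.8,interpolation=cv2.INTER_CUBIC); cv2.imwrite('pics/s2z.png',a)
```

```text
(no output)
```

View pics/w2.png

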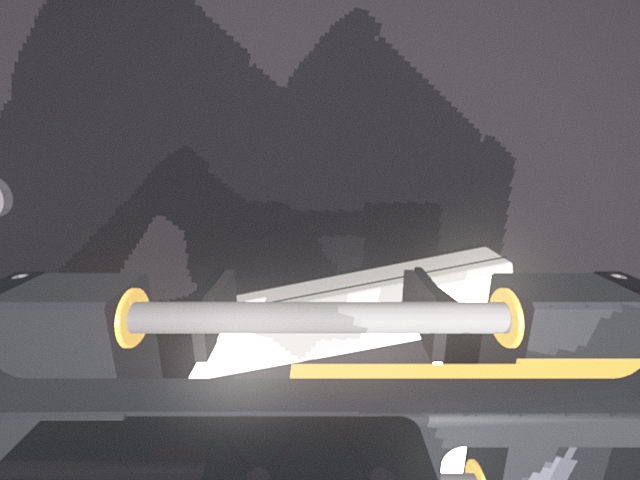

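View pics/s2z.png

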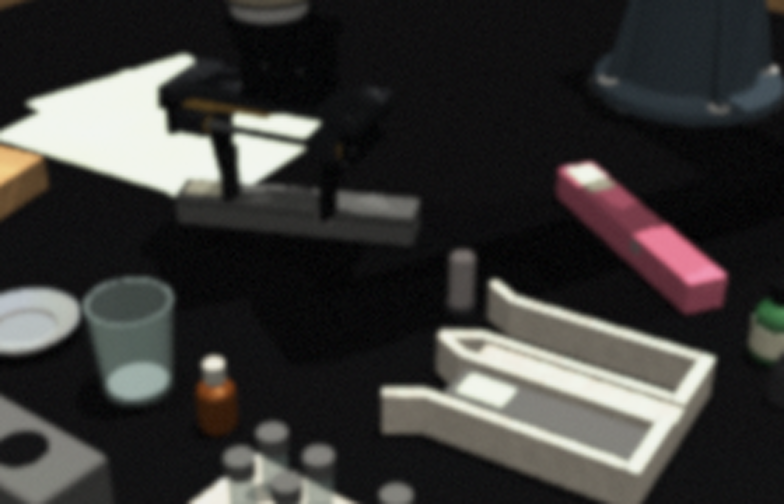

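```bash
cat >> h.py <<'E'
def cloud(c,step=1):
    K=np.array(c['camera_matrix']);z=c['z_map']
    v,u=np.mgrid[0:480:step,0:640:step]; d=z[::step,::step]
    P=np.stack([(u-K[0,2])/K[0,0]*d,(v-K[1,2])/K[1,1]*d,d],-1)
    X=(P-np.array(c['t']))@np.array(c['R'])
    X[d<=0]=np.nan; return X
E
python3 - <<'E'
from h import *
for n,f in (('w',wristcam),('s',lambda:robot.camera('scene'))):
    c=f(); X=cloud(c).reshape(-1,3)
    X=X[np.isfinite(X).all(1)]
    # height map
    m=(X[:,2]>-.02)&(X[:,2]<.1)&(X[:,0]>.4)&(X[:,0]<.7)&(X[:,1]>-.3)&(X[:,1]<.1)
    X=X[m]; o=np.argsort(X[:,2]);X=X[o]
    H=np.zeros((300,400),np.float32)
    H[((.7-X[:,0])*1000).astype(int),((.1-X[:,1])*1000).astype(int)]=X[:,2]
    im=cv2.applyColorMap(np.clip(H*1000/60*255,0,255).astype(np.uint8),cv2.COLORMAP_JET)
    cv2.imwrite('pics/h_%s.png'%n,cv2.resize(im,None,fx=2,fy=2,interpolation=0))
E
```

```text
(no output)
```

View pics/h_w.png

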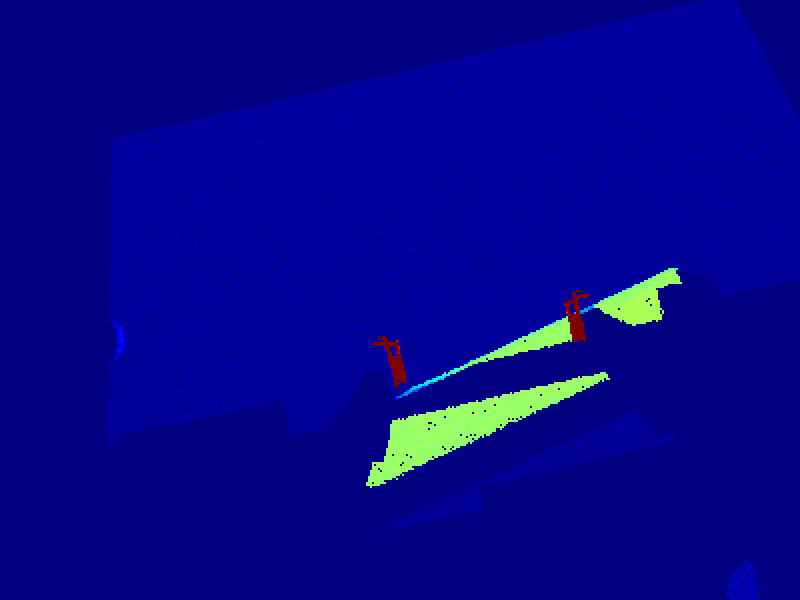

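View pics/h_s.png

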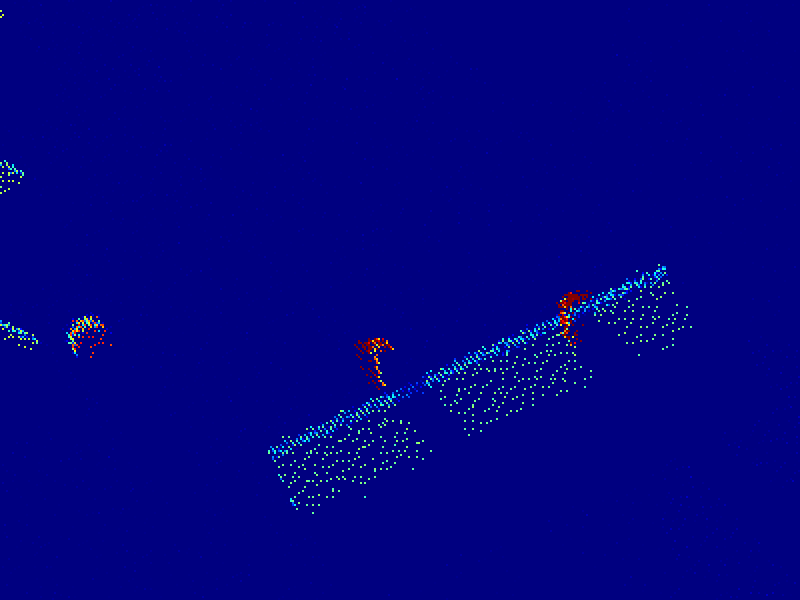

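move_arm --rows '[0,0,30,0,0,0,0.5,0,0,20,0,0,0,0.5,-26,-9,0,0,0,0.07,0.5,-26,-9,0,0,0,0.07,0.5,-25,-8,0,0,0,0.07,0.5,0,0,0,0,0,0,0.5]'

```text
time: 5.55
position: [0.4495, -0.1687, 0.0607]
tool_rot: [0.976, 0.217, -0.002, -0.002]
ft_force: [-0.1, 0.6, -0.4]
grip_width: 0.048
```

Run:
```python
from h import *
o=robot.get_obs();print(o['position'],o['grip_width'],Ro.from_quat(o['tool_rot']).as_matrix()[:,0])
c=snap('scene','s3.png'); X=cloud(c).reshape(-1,3); X=X[np.isfinite(X).all(1)]
Rw=Ro.from_quat(o['tool_rot']).as_matrix()
L=(X-o['position'])@Rw
m=(np.abs(L[:,0])<.02)&(np.abs(L[:,1])<.08)&(L[:,2]>-.05)&(X[:,2]>.015)
L=L[m]
for s in (-1,1):
    q=L[L[:,1]*s>0]
    for a in range(-50,30,5):
        b=q[(q[:,2]*1000>=a)&(q[:,2]*1000<a+5)]
        if len(b): print(s,a,len(b),(b[:,:2].min(0)*1000).round(1),(b[:,:2].max(0)*1000).round(1))
cv2.imwrite('pics/s3z.png',cv2.resize(c['color'][150:330,200:480,::-1],None,fx=2.8,fy=2.8,interpolation=cv2.INTER_CUBIC))
```

```text
[ 0.44953785 -0.16871081  0.06070919] 0.048002197843523754 [ 0.90556469  0.42419788 -0.00295848]
-1 -50 6 [ -0.3 -39.2] [ 12.3 -31.8]
-1 -45 11 [ -5.7 -37.9] [ 16.4 -28.5]
-1 -40 10 [ -9.2 -37.6] [ 12.7 -28.1]
-1 -35 9 [-10.7 -37.2] [ 11.7 -28.3]
-1 -30 9 [-10.  -37.8] [ 12.9 -30.3]
-1 -25 8 [ -6.4 -37.3] [ 12.2 -30.2]
-1 -20 1 [  7.3 -29.8] [  7.3 -29.8]
1 -50 15 [-12.6  19.3] [16.5 28.7]
1 -45 10 [-6.5 19.1] [ 9.7 30.1]
1 -40 8 [-2.6 19.7] [12.3 26.9]
1 -35 11 [-6.7 19.3] [12.9 26.6]
1 -30 10 [-3.3 19.1] [13.6 27.1]
1 -25 6 [ 0.4 19.6] [ 9.4 28.8]
1 -20 1 [-2.9 20.7] [-2.9 20.7]
```

View pics/s3z.png

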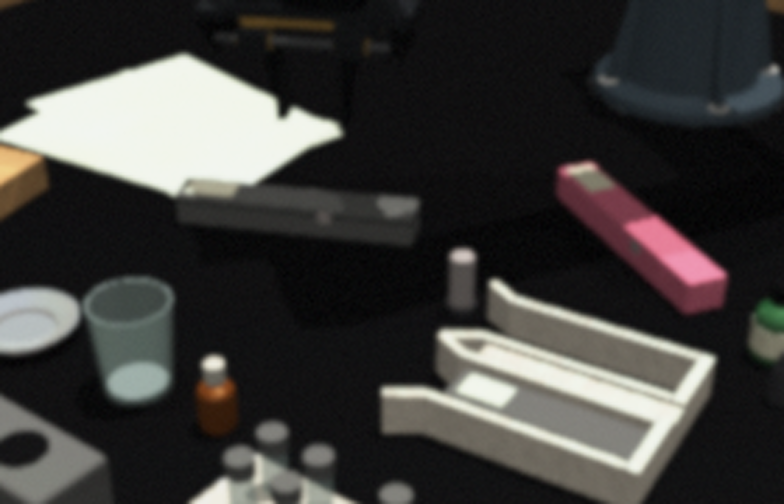

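move_arm --rows '[0,0,0,0,0,0,1,0,0,0,0,0,0,1,0,0,0,0,0,0,1,0,0,0,0,0,0,1]'

```text
time: 6.0
position: [0.4541, -0.1692, 0.0608]
tool_rot: [0.976, 0.218, 0.0, 0.0]
ft_force: [1.0, 0.0, -0.0]
grip_width: 0.0196
```

```bash
cat > tip.py <<'E'
from h import *
o=robot.get_obs();print(o['position'],o['grip_width'],Ro.from_quat(o['tool_rot']).as_matrix()[:,0])
c=robot.camera('scene'); X=cloud(c).reshape(-1,3); X=X[np.isfinite(X).all(1)]
Rw=Ro.from_quat(o['tool_rot']).as_matrix()
L=(X-o['position'])@Rw
m=(np.abs(L[:,0])<.02)&(np.abs(L[:,1])<.08)&(L[:,2]>-.04)&(X[:,2]>.01)
L=L[m]
for s in (-1,1):
    q=L[L[:,1]*s>0]
    for a in range(-50,30,5):
        b=q[(q[:,2]*1000>=a)&(q[:,2]*1000<a+5)]
        if len(b): print(s,a,len(b),(b[:,:2].min(0)*1000).round(1),(b[:,:2].max(0)*1000).round(1))
E
python3 tip.py
```

```text
[ 0.45412843 -0.16922332  0.06079254] 0.019587282688329336 [9.04560843e-01 4.26344473e-01 2.66078566e-04]
-1 -40 9 [ -6.3 -22.6] [ 15.5 -16.5]
-1 -35 10 [ -6.9 -23. ] [ 14.  -15.5]
-1 -30 8 [ -5.4 -23.8] [ 13.7 -15.9]
-1 -25 8 [ -4.2 -22.5] [ 11.  -14.9]
-1 -20 1 [  6.9 -14.6] [  6.9 -14.6]
1 -40 9 [1.8 4.6] [11.7 13.2]
1 -35 9 [-2.2  5.3] [11.7 13. ]
1 -30 11 [-1.8  4.6] [13.9 12.9]
1 -25 6 [-0.5  5.8] [13.5 13.3]
```

move_arm --rows '[0,0,0,0,0,0,0,0,0,-20,0,0,0,0,0,0,-20,0,0,0,0,0,0,-20,0,0,0,0,0,0,0,0,0,0,0,0,0,0,0,0,0,0]'

```text
time: 6.65
position: [0.4534, -0.1692, 0.0008]
tool_rot: [0.976, 0.218, -0.0, -0.0]
ft_force: [-0.1, -0.1, 0.2]
grip_width: 0.0555
```

Run:
```python
from h import *
o=robot.get_obs();print(o['position'],o['grip_width'],o['ft_force'])
c=snap('scene','s4.png'); X=cloud(c).reshape(-1,3); X=X[np.isfinite(X).all(1)]
Rw=Ro.from_quat(o['tool_rot']).as_matrix()
L=(X-o['position'])@Rw
m=(np.abs(L[:,0])<.02)&(np.abs(L[:,1])<.08)&(L[:,2]>-.05)&(X[:,2]>.008)
L=L[m]
for a in range(-50,30,5):
        b=L[(L[:,2]*1000>=a)&(L[:,2]*1000<a+5)]
        if len(b): print(a,len(b),(b[:,:2].min(0)*1000).round(1),(b[:,:2].max(0)*1000).round(1))
cv2.imwrite('pics/s4z.png',cv2.resize(c['color'][170:270,220:380,::-1],None,fx=5,fy=5,interpolation=cv2.INTER_CUBIC))
```

```text
[ 0.45341538 -0.16922131  0.00077865] 0.05547994322453332 [-0.11155801 -0.0692679   0.23034442]
-50 17 [ -3.9 -43.2] [14.6 34.7]
-45 15 [-10.6 -41.9] [12.1 32.2]
-40 22 [ -7.3 -40.9] [14.6 31.8]
-35 17 [ -9.9 -40.5] [12.9 32.5]
-30 21 [ -9.8 -41.5] [14.3 31.5]
-25 13 [-10.6 -40.8] [12.3 29.9]
-20 4 [ -3.5 -39.6] [ 7.4 31.3]
```

View pics/s4z.png

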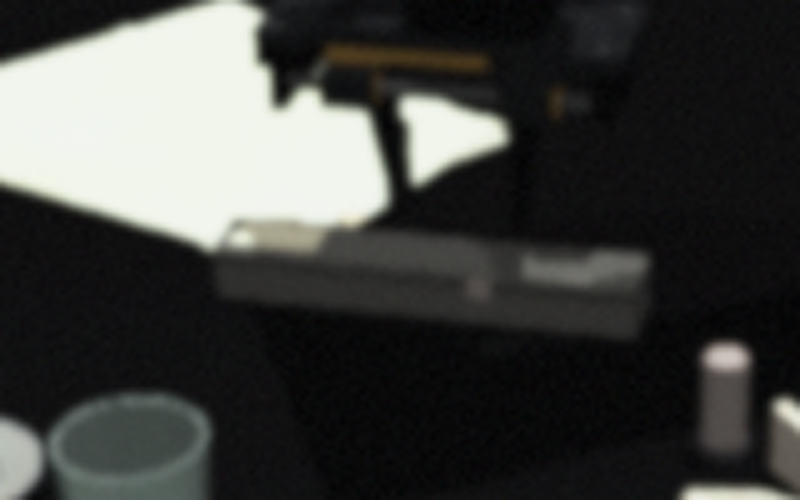

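move_arm --rows '[0,0,-5,0,0,0,0,0,0,-5,0,0,0,0,0,0,0,0,0,0,0]'

```text
time: 7.0
position: [0.4534, -0.1693, -0.0093]
tool_rot: [0.976, 0.218, -0.0, -0.0]
ft_force: [-1.2, -0.0, 0.7]
grip_width: 0.0823
```

move_arm --rows '[4.5,2.1,0,0,0,0,0,4.5,2.1,0,0,0,0,0,4.5,2.1,0,0,0,0,0,4.5,2.1,0,0,0,0,0,4.5,2.1,0,0,0,0,0,4.5,2.1,0,0,0,0,0,4.5,2.1,0,0,0,0,0,4.5,2,0,0,0,-0.01,0]'

```text
time: 7.8
position: [0.4887, -0.1521, -0.0092]
tool_rot: [0.977, 0.213, -0.001, -0.001]
ft_force: [-3.2, -0.8, 2.5]
grip_width: 0.087
```

```bash
cat > hm.py <<'E'
from h import *
import sys
o=robot.get_obs();print(o['position'],o['grip_width'],o['ft_force'],Ro.from_quat(o['tool_rot']).as_matrix()[:2,0])
c=robot.camera('scene'); X=cloud(c).reshape(-1,3); X=X[np.isfinite(X).all(1)]
m=(X[:,2]>.012)&(X[:,2]<.045)&(X[:,0]>.4)&(X[:,0]<.68)&(X[:,1]>-.3)&(X[:,1]<.09)
X=X[m]
T=X[(np.abs(X[:,2]-.031)<.005)&(np.hypot(X[:,0]-.53,X[:,1]-.05)>.025)&(X[:,1]<.06)]
r=cv2.minAreaRect((T[:,:2]*1000).astype(np.float32)); print('rect',r)
X=X[np.argsort(X[:,2])]
H=np.zeros((280,390),np.float32)
H[((.68-X[:,0])*1000).astype(int),((.09-X[:,1])*1000).astype(int)]=X[:,2]
im=cv2.applyColorMap(np.clip(H*1000/45*255,0,255).astype(np.uint8),cv2.COLORMAP_JET)
P=((o['position'][:2])); cv2.circle(im,(int((.09-P[1])*1000),int((.68-P[0])*1000)),2,(255,255,255),-1)
cv2.imwrite('pics/'+sys.argv[1],cv2.resize(im,None,fx=2,fy=2,interpolation=0))
E
python3 hm.py h5.png
```

```text
[ 0.48867591 -0.15212519 -0.00917751] 0.08701963871845493 [-3.16985344 -0.79000512  2.52028543] [0.90903368 0.41671903]
rect ((508.367919921875, -138.47628784179688), (56.65641784667969, 219.05299377441406), 23.476442337036133)
```

View pics/h5.png

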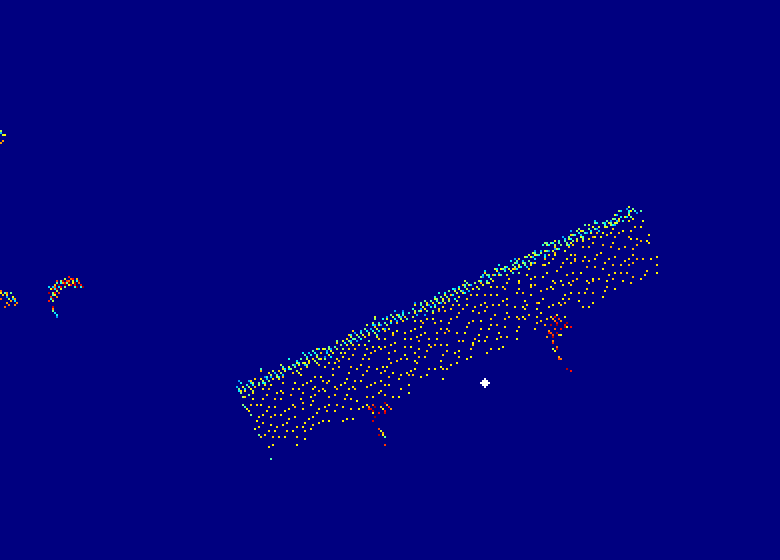

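move_arm --rows '[5.2,2.0,0,0,0,-0.024,0,5.2,2.0,0,0,0,-0.024,0,5.2,2,0,0,0,-0.024,0,5.2,1.8,0,0,0,-0.024,0,5.2,1.6,0,0,0,-0.024,0,5.2,1.5,0,0,0,-0.024,0,5.2,1.4,0,0,0,-0.024,0,5.2,1.3,0,0,0,-0.024,0,5.2,1.2,0,0,0,-0.024,0,5.2,1,0,0,0,-0.024,0,5.2,1,0,0,0,-0.024,0]'

```text
time: 8.95
position: [0.5461, -0.1352, -0.0094]
tool_rot: [0.997, 0.082, -0.001, -0.001]
ft_force: [-2.6, 0.1, 1.4]
grip_width: 0.0871
```

```bash
python3 hm.py h6.png
python3 - <<'E'
from h import *
c=robot.camera('top')
cv2.imwrite('pics/r6t.png',rect(c,.42,.72,-.28,.28,.031,.75))
E
```

```text
[ 0.54606756 -0.1351866  -0.00935353] 0.08712936809137203 [-2.55201538  0.08778494  1.4237126 ] [0.9865336  0.16355054]
rect ((564.8240356445312, -127.55842590332031), (59.763824462890625, 219.99856567382812), 8.586493492126465)
```

View pics/h6.png

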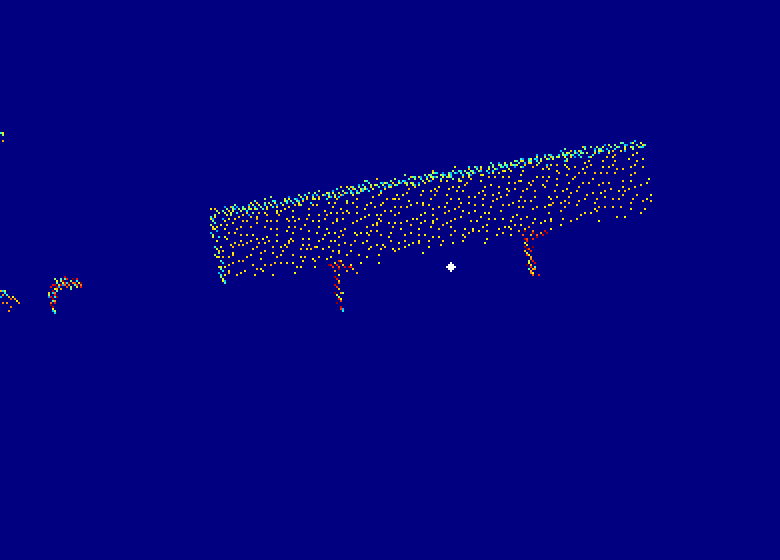

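View pics/r6t.png

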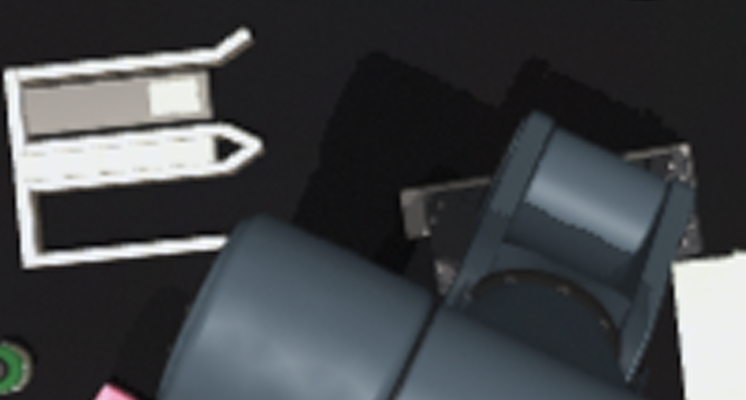

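Run:
```python
import cv2,numpy as np
im=cv2.imread('pics/r1.png'); g=cv2.cvtColor(im,cv2.COLOR_BGR2GRAY).astype(float)
def w(r,c): return .75-r*.00075,.28-c*.00075
A=[];B=[]
for c in range(60,220,2):
    col=g[:,c]
    # lower wall top-edge: in rows 255..300 first rising through 130 ; middle wall lower-edge: rows 195..245 last falling
    for lo,hi,L,s in ((255,300,A,1),(200,245,B,-1)):
        seg=col[lo:hi]
        for i in range(len(seg)-1):
            if s>0 and seg[i]<130<=seg[i+1] or s<0 and seg[i]>=130>seg[i+1]:
                L.append((c,lo+i+(130-seg[i])/(seg[i+1]-seg[i]))); break
for L in (A,B):
    L=np.array(L); p=np.polyfit(L[:,0],L[:,1],1); r=L[:,1]-np.polyval(p,L[:,0]); ok=abs(r)<1.5; p=np.polyfit(L[ok,0],L[ok,1],1)
    print(len(L),ok.sum(),np.degrees(np.arctan(p[0])),p)
    for y in (.1075,.2): 
        c=(.28-y)/.00075; print(y,.75-.00075*np.polyval(p,c))
```

```text
80 80 -5.782443929319043 [-1.01266733e-01  2.97668586e+02]
0.1075 0.5442170716795116
0.2 0.5348498989017314
80 80 -5.61785142490071 [-9.83654284e-02  2.35066752e+02]
0.1075 0.5906679722493564
0.2 0.581569170119496
```

move_arm --rows '[4.4,0.7,0,0,0,-0.02,0,4.4,0.6,0,0,0,-0.02,0,4.4,0.5,0,0,0,-0.02,0,4.2,0.4,0,0,0,-0.005,0,0,0,0,0,0,0,0]'

```text
time: 9.55
position: [0.5659, -0.134, -0.0091]
tool_rot: [0.999, 0.05, 0.001, 0.001]
ft_force: [-0.1, 0.4, -0.9]
grip_width: 0.0871
```

```bash
python3 hm.py h7.png
```

```text
[ 0.56587005 -0.13403355 -0.00909093] 0.08706749054821467 [-0.12976109  0.35163616 -0.92529789] [0.99496518 0.1001841 ]
rect ((583.2332763671875, -127.52507019042969), (61.05649948120117, 219.9903564453125), 5.980591297149658)
```

View pics/h7.png

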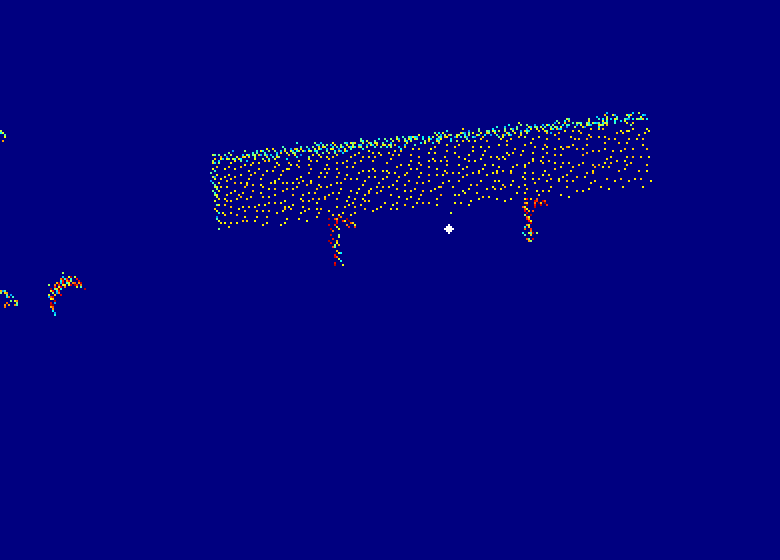

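move_arm --rows '[-15,-1.5,0,0,0,0,0,-10,-1,10,0,0,0,0.5,0,0,40,0,0,0.14,1,0,0,40,0,0,0.14,1,7,-16,0,0,0,0.143,1,10,-18,0,0,0,0.143,1,10,-18,0,0,0,0.143,1,10,-18,0,0,0,0.143,1,10,-18,0,0,0,0.143,1,10,-18,0,0,0,0.143,1,10,-18,0,0,0,0.143,1,0,-16,0,0,0,0.143,1]'

```text
time: 10.8
position: [0.608, -0.2778, 0.0821]
tool_rot: [0.721, 0.693, 0.001, 0.002]
ft_force: [-0.3, -0.0, 0.7]
grip_width: 0.0073
```

move_arm --rows '[0,0,0,0,0,0.143,1,0,0,0,0,0,0.143,1]'

```text
time: 11.0
position: [0.6064, -0.2774, 0.0817]
tool_rot: [0.616, 0.788, 0.0, 0.001]
ft_force: [0.8, 0.0, -1.0]
grip_width: 0.0012
```

```bash
python3 hm.py h8.png
python3 - <<'E'
from h import *
c=robot.camera('top')
cv2.imwrite('pics/r8t.png',rect(c,.42,.72,-.30,.28,.031,.75))
wc=wristcam('w8.png')
E
```

```text
[ 0.6064115  -0.27737258  0.08174474] 0.0011972648709766295 [ 0.83934771  0.0290314  -0.97365245] [-0.24189202  0.97030215]
rect ((595.0049438476562, -125.8153305053711), (41.37565994262695, 220.16046142578125), 6.307200908660889)
```

View pics/h8.png

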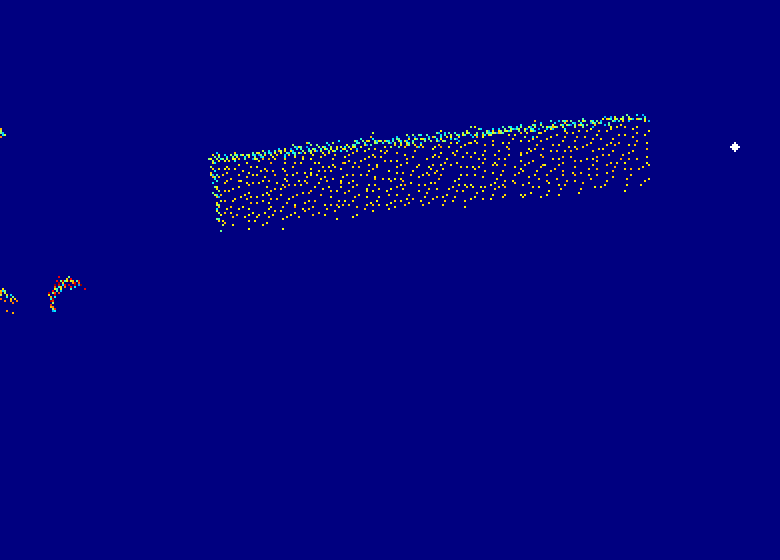

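View pics/r8t.png

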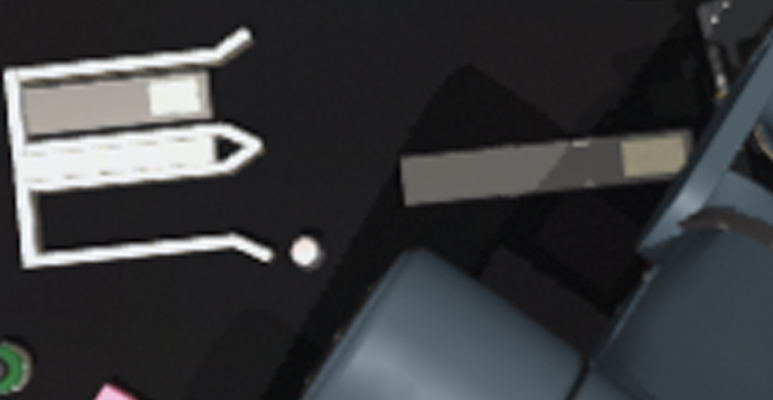

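View pics/w8.png

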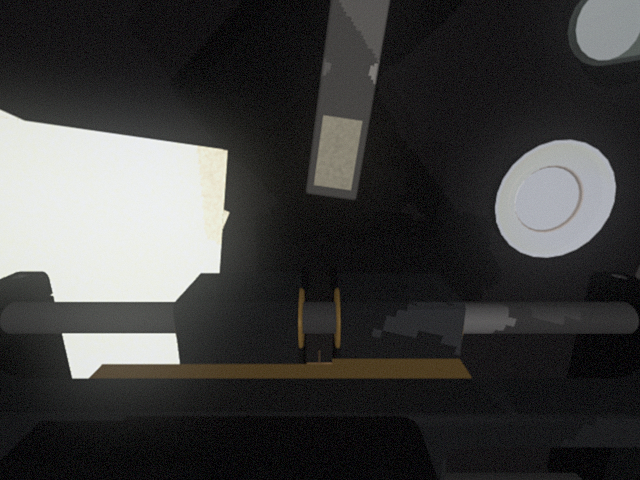

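move_arm --rows '[3.5,0,-31,0,0,-0.122,1,0,0,-30,0,0,0,1,0,0,-30,0,0,0,1,0,0,0,0,0,0,1,-0.8,7,0,0,0,0,1,-0.8,7,0,0,0,0,1,-0.8,7,0,0,0,0,1,-0.5,4,0,0,0,0,1,-0.5,4,0,0,0,0,1,-0.5,4,0,0,0,0,1,-0.5,4,0,0,0,0,1]'

```text
time: 12.25
position: [0.6072, -0.2412, -0.0086]
tool_rot: [0.664, 0.748, 0.0, 0.003]
ft_force: [1.8, -4.7, 3.8]
grip_width: 0.0006
```

```bash
python3 hm.py h9.png
python3 - <<'E'
from h import *
wc=wristcam('w9.png')
E
```

```text
[ 0.60724824 -0.24117702 -0.00855159] 0.0005628192372943453 [ 1.80243235 -4.71569741  3.81913392] [-0.11755595  0.99305587]
rect ((593.47265625, -128.05844116210938), (39.39616394042969, 243.84620666503906), 6.4192399978637695)
```

View pics/h9.png

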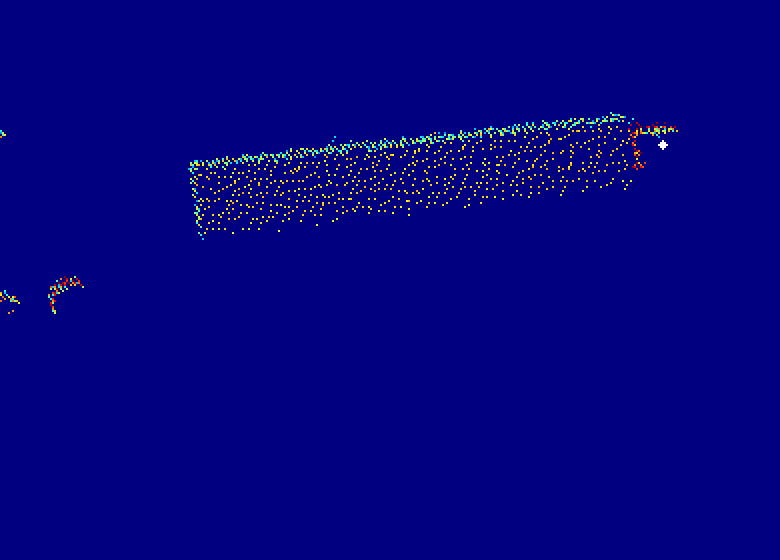

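View pics/w9.png

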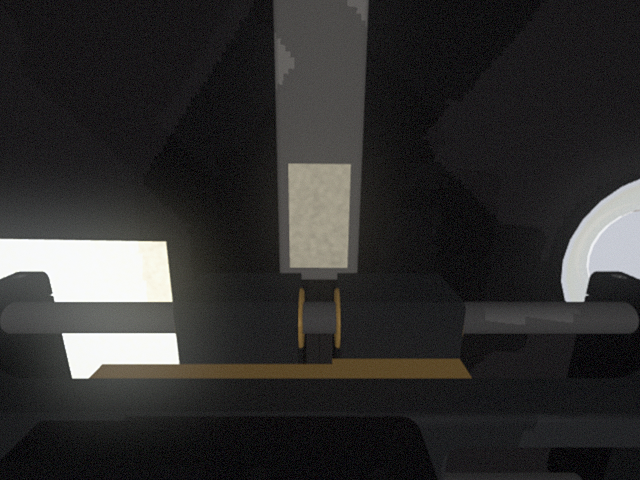

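move_arm --rows '[-0.7,6,0,0,0,0,1,-0.7,6,0,0,0,0,1,-0.7,6,0,0,0,0,1,-0.7,6,0,0,0,0,1,-0.7,6,0,0,0,0,1,-0.7,6,0,0,0,0,1,-0.7,6,0,0,0,0,1,-0.7,6,0,0,0,0,1]'

```text
time: 13.15
position: [0.6006, -0.1924, -0.0094]
tool_rot: [0.664, 0.748, -0.0, 0.002]
ft_force: [0.7, -4.7, 4.6]
grip_width: -0.0
```

```bash
python3 hm.py h10.png
python3 - <<'E'
from h import *
wc=wristcam('w10.png')
c=robot.camera('top')
cv2.imwrite('pics/r10t.png',rect(c,.42,.72,-.30,.28,.031,.75))
E
```

```text
[ 0.60064146 -0.19244192 -0.00938688] -7.3650290233572935e-06 [ 0.66818774 -4.72693386  4.58163457] [-0.11767336  0.99304913]
rect ((586.4572143554688, -79.32347106933594), (41.48206329345703, 243.89913940429688), 6.14771842956543)
```

View pics/r10t.png

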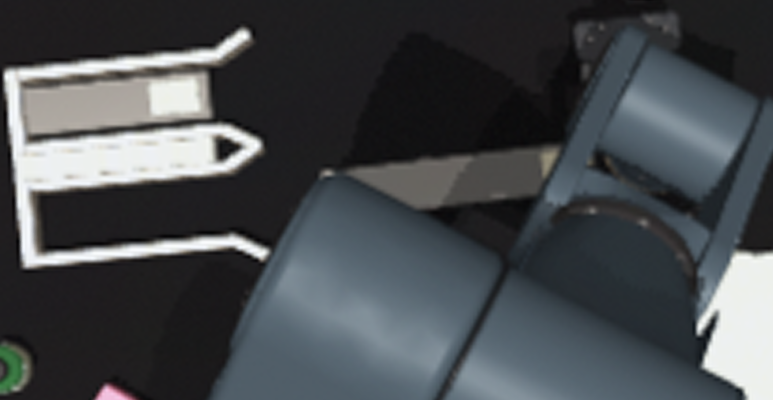

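View pics/w10.png

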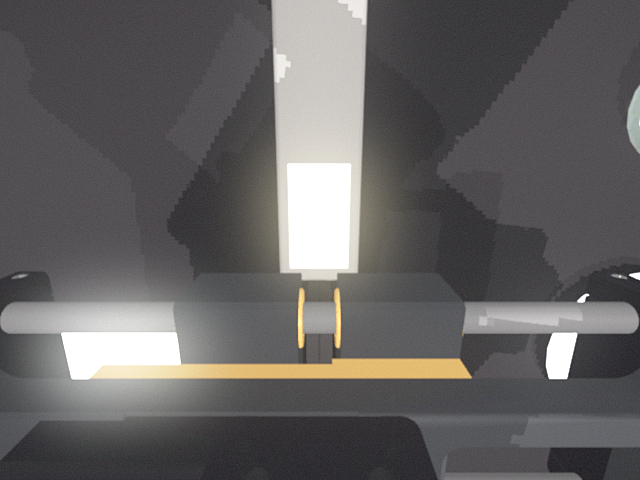

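View pics/h10.png

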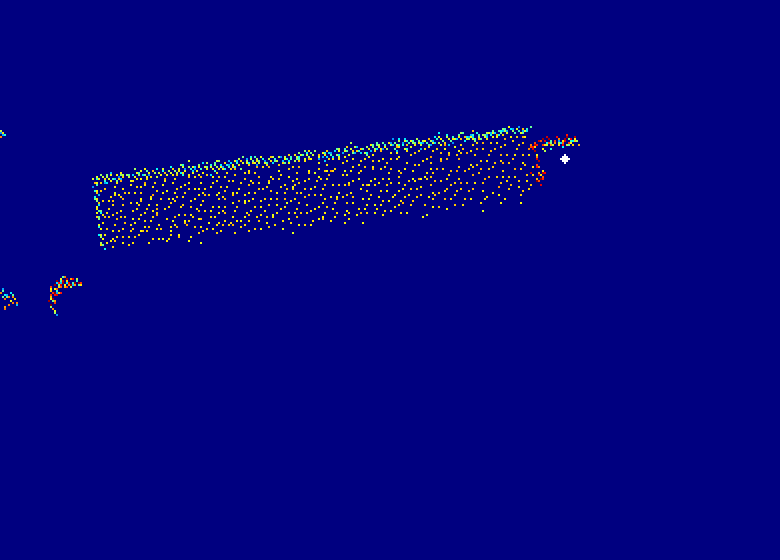

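move_arm --rows '[-0.8,6,0,0,0,-0.004,1,-0.8,6,0,0,0,-0.004,1,-0.8,6,0,0,0,-0.004,1,-0.8,6,0,0,0,-0.004,1,-0.8,6,0,0,0,-0.004,1,-0.7,6,0,0,0,0,1,-0.7,6,0,0,0,0,1,-0.7,6,0,0,0,0,1,-0.7,6,0,0,0,0,1,-0.6,6,0,0,0,0,1,-0.6,6,0,0,0,0,1,-0.6,6,0,0,0,0,1]'

```text
time: 14.5
position: [0.5909, -0.1186, -0.0102]
tool_rot: [0.672, 0.741, -0.0, -0.0]
ft_force: [0.5, -4.1, 2.4]
grip_width: 0.0005
```

Run:
```python
from h import *
o=robot.get_obs();print(o['position'],o['ft_force'],Ro.from_quat(o['tool_rot']).as_matrix()[:2,0])
wc=wristcam('w11.png')
c=snap('scene','s11.png')
cv2.imwrite('pics/s11z.png',cv2.resize(c['color'][180:340,240:500,::-1],None,fx=3,fy=3,interpolation=cv2.INTER_CUBIC))
cv2.imwrite('pics/r11.png',rect(c,.45,.70,-.20,.30,.032,.75))
```

```text
[ 0.59086592 -0.11858027 -0.01020362] [ 0.50219465 -4.10943964  2.41849454] [-0.09786542  0.99519965]
```

View pics/s11z.png

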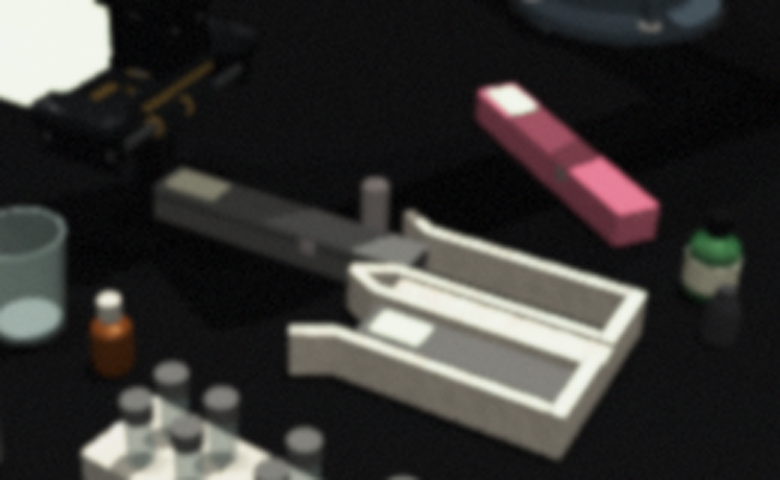

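View pics/r11.png

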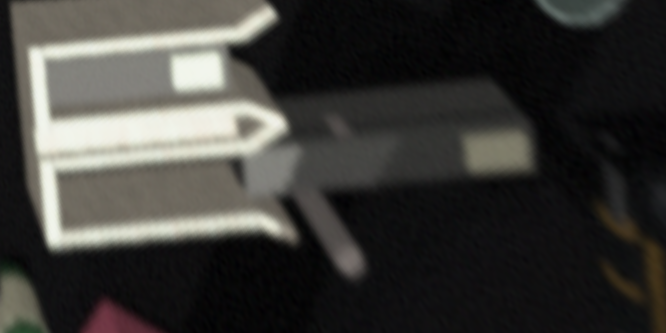

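View pics/w11.png

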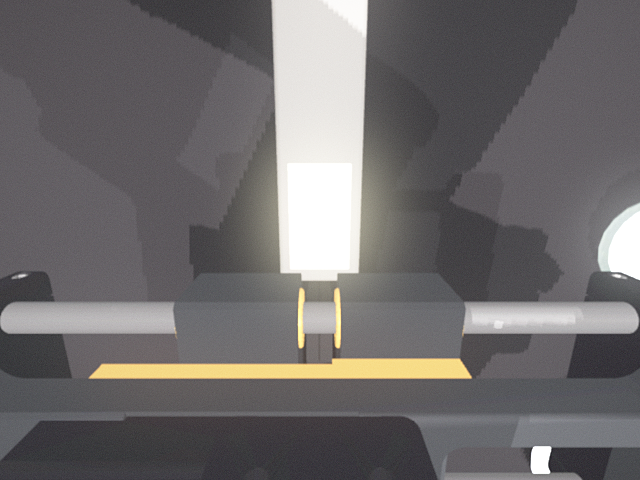

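Run:
```python
from h import *
c=robot.camera('scene')
a=rect(c,.50,.65,-.02,.22,.030,.5);b=rect(c,.50,.65,-.02,.22,.034,.5)
a=cv2.convertScaleAbs(a,alpha=1.6)
cv2.imwrite('pics/r12.png',np.vstack([a,b]))
```

```text
(no output)
```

View pics/r12.png

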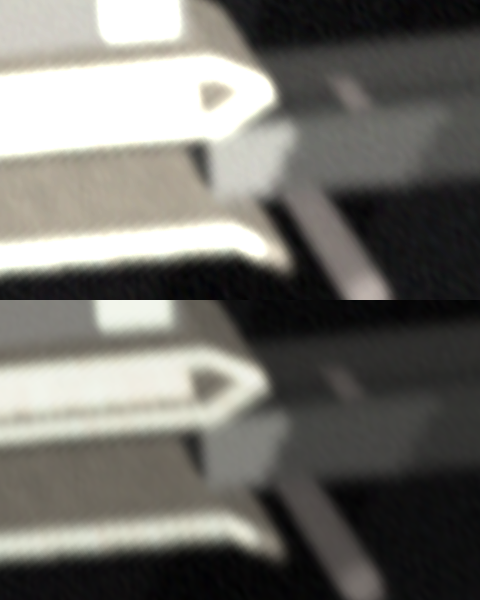

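Run:
```python
from h import *
c=robot.camera('scene'); X=cloud(c).reshape(-1,3); X=X[np.isfinite(X).all(1)]
d=np.array([-.0993,.995]); n=np.array([.995,.0993]); O=np.array([.5674,.1075])
s=(X[:,:2]-O)@d; e=(X[:,:2]-O)@n
m=(s>.03)&(s<.14)&(X[:,2]>.008)&(X[:,2]<.026)&(e>-.05)&(e<.12)
h,b=np.histogram(e[m]*1000,bins=np.arange(-50,120,2)); print([(int(b[i]),int(h[i])) for i in range(len(h)) if h[i]>8])
q=m&(e<0)&(e>-.04); print('inner face e',np.median(e[q]),np.polyfit(s[q],e[q],1))
# top face
m=(s>.03)&(s<.14)&(X[:,2]>.0315)&(X[:,2]<.038)&(e>-.05)&(e<.12)
h,b=np.histogram(e[m]*1000,bins=np.arange(-50,120,2)); print('top',[(int(b[i]),int(h[i])) for i in range(len(h)) if h[i]>3])
# case: vertical +x face
m=(s>-.18)&(s<-.02)&(X[:,2]>.008)&(X[:,2]<.024)&(abs(e)<.04)
print('case face e', np.polyfit(s[m],e[m],1), m.sum())
m=(s>-.18)&(s<.03)&(X[:,2]>.026)&(X[:,2]<.033)&(abs(e)<.03)
t=np.c_[s[m],e[m]]*1000; print(cv2.minAreaRect(t.astype(np.float32)),t.max(0))
```

```text
[(-28, 69), (-26, 197), (-24, 82), (56, 12), (58, 28), (112, 95), (114, 233), (116, 77)]
inner face e -0.024860186289592103 [ 0.00136989 -0.02505475]
top [(-34, 9), (-32, 24), (-30, 31), (-28, 23), (-26, 46), (-24, 19), (24, 34), (26, 30), (28, 36), (30, 37), (32, 16), (50, 10), (52, 18), (54, 37), (56, 40), (58, 45), (60, 18), (82, 5), (86, 4), (88, 6), (92, 4), (94, 5), (106, 13), (108, 33), (110, 47), (112, 41), (114, 54), (116, 12)]
case face e [-0.10271421  0.00418921] 365
((-74.94766235351562, -0.014474868774414062), (59.801429748535156, 209.71128845214844), 89.9950180053711) [29.91024102 29.87775314]
```

```bash
cat > cs.py <<'E'
from h import *
o=robot.get_obs();print(o['time'],o['position'],o['ft_force'])
c=robot.camera('scene'); X=cloud(c).reshape(-1,3); X=X[np.isfinite(X).all(1)]
d=np.array([-.0993,.995]); n=np.array([.995,.0993]); O=np.array([.5665,.1075])
s=(X[:,:2]-O)@d; e=(X[:,:2]-O)@n
q=o['position'][:2]-O; print('tcp s,e',q@d,q@n)
m=(s>q@d+.03)&(s<min(-.04,q@d+.2))&(X[:,2]>.006)&(X[:,2]<.025)&(e>.005)&(e<.035)
print('case face', np.polyfit(s[m],e[m],1), m.sum(), np.median(e[m]))
m=(X[:,2]>.026)&(X[:,2]<.0322)&(abs(e)<.023)&(s>q@d+.012)
print('top s range',np.percentile(s[m],[0.5,99.5]),'e',np.percentile(e[m],[1,99]))
E
python3 cs.py
```

```text
14.7 [ 0.58966016 -0.11758969 -0.01077216] [-0.16724908 -0.13832031  0.51509965]
tcp s,e -0.22626404332353284 0.0006929515813738897
case face [0.00634853 0.01973735] 414 0.01901985263538955
top s range [-0.21268331  0.16289104] e [-0.02269699  0.02137723]
```

Run:
```python
from h import *
o=robot.get_obs();Rw=Ro.from_quat(o['tool_rot']).as_matrix()
for n,c in (('s',robot.camera('scene')),('w',wristcam())):
    X=cloud(c).reshape(-1,3); X=X[np.isfinite(X).all(1)]
    L=(X-o['position'])@Rw*1000
    m=(np.abs(L[:,0])<45)&(np.abs(L[:,1])>22)&(np.abs(L[:,1])<100)&(X[:,2]>.035)
    L=L[m]; h,b=np.histogram(L[:,2],bins=np.arange(-160,-40,6)); print(n,list(zip(b.astype(int),h)))
```

```text
s [(np.int64(-160), np.int64(18)), (np.int64(-154), np.int64(18)), (np.int64(-148), np.int64(19)), (np.int64(-142), np.int64(24)), (np.int64(-136), np.int64(456)), (np.int64(-130), np.int64(182)), (np.int64(-124), np.int64(119)), (np.int64(-118), np.int64(150)), (np.int64(-112), np.int64(157)), (np.int64(-106), np.int64(153)), (np.int64(-100), np.int64(114)), (np.int64(-94), np.int64(52)), (np.int64(-88), np.int64(2)), (np.int64(-82), np.int64(0)), (np.int64(-76), np.int64(0)), (np.int64(-70), np.int64(0)), (np.int64(-64), np.int64(0)), (np.int64(-58), np.int64(0)), (np.int64(-52), np.int64(0))]
w [(np.int64(-160), np.int64(0)), (np.int64(-154), np.int64(0)), (np.int64(-148), np.int64(3847)), (np.int64(-142), np.int64(5514)), (np.int64(-136), np.int64(16401)), (np.int64(-130), np.int64(9032)), (np.int64(-124), np.int64(2277)), (np.int64(-118), np.int64(6659)), (np.int64(-112), np.int64(13870)), (np.int64(-106), np.int64(6130)), (np.int64(-100), np.int64(3775)), (np.int64(-94), np.int64(824)), (np.int64(-88), np.int64(0)), (np.int64(-82), np.int64(0)), (np.int64(-76), np.int64(0)), (np.int64(-70), np.int64(0)), (np.int64(-64), np.int64(0)), (np.int64(-58), np.int64(0)), (np.int64(-52), np.int64(0))]
```

move_arm --rows '[-0.6,6,0,0,0,0,1,-0.8,8,0,0,0,0,1,-0.8,8,0,0,0,0,1,-0.8,8,0,0,0,0,1,-0.8,8,0,0,0,0,1,-0.8,8,0,0,0,0,1,-0.8,8,0,0,0,0,1,-0.8,8,0,0,0,0,1,-0.8,8,0,0,0,0,1,-0.8,8,0,0,0,0,1,-0.8,8,0,0,0,0,1,-0.8,8,0,0,0,0,1]'

```text
time: 16.05
position: [0.5816, -0.0245, -0.0101]
tool_rot: [0.672, 0.741, -0.0, 0.0]
ft_force: [0.4, -2.3, -0.4]
grip_width: 0.0006
```

```bash
python3 cs.py
python3 - <<'E'
from h import *
c=snap('scene','s13.png')
cv2.imwrite('pics/s13z.png',cv2.resize(c['color'][180:340,260:500,::-1],None,fx=3,fy=3,interpolation=cv2.INTER_CUBIC))
E
```

```text
16.05 [ 0.58155629 -0.02452808 -0.01013088] [ 0.44362887 -2.28061071 -0.38595668]
tcp s,e -0.13286303237227023 0.0018706169602618595
case face [0.00335328 0.01935319] 178 0.019199733949324206
top s range [-0.11986361  0.16246118] e [-0.02264778  0.02018946]
```

View pics/s13z.png

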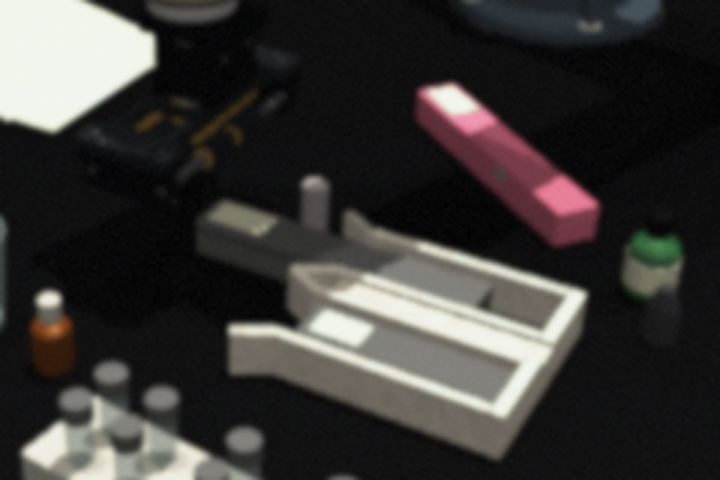

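move_arm --rows '[-0.7,7,0,0,0,0,1,-0.7,7,0,0,0,0,1,-0.7,7,0,0,0,0,1,-0.7,7,0,0,0,0,1,-0.7,7,0,0,0,0,1,-0.5,5,0,0,0,0,1,-0.3,3,0,0,0,0,1,-0.3,3,0,0,0,0,1]'

```text
time: 16.95
position: [0.5771, 0.021, -0.0101]
tool_rot: [0.672, 0.741, 0.0, 0.0]
ft_force: [0.8, -3.4, 2.5]
grip_width: 0.0002
```

move_arm --rows '[-0.2,2,0,0,0,0,1,-0.2,2,0,0,0,0,1]'

```text
time: 17.15
position: [0.5768, 0.0247, -0.0101]
tool_rot: [0.672, 0.741, 0.0, 0.0]
ft_force: [0.8, -3.6, 1.0]
grip_width: 0.0005
```

```bash
python3 cs.py
```

```text
17.15 [ 0.57679439  0.02471369 -0.0100568 ] [ 0.83589053 -3.55679327  1.01377819]
tcp s,e -0.08339461454012242 0.0020222358767260583
case face [-0.0095591   0.01870275] 42 0.019240438991518564
top s range [-0.06932101  0.16255918] e [-0.02271873  0.02041042]
```

Still only sliding friction, so not yet at the wall. I'll continue in 1.5 mm steps.

move_arm --rows '[-0.2,1.5,0,0,0,0,1,-0.2,1.5,0,0,0,0,1]'

```text
time: 17.4
position: [0.5767, 0.026, -0.01]
tool_rot: [0.671, 0.742, -0.001, 0.001]
ft_force: [-1.1, -13.5, 1.4]
grip_width: 0.0006
```

move_arm --rows '[-0.2,1.5,0,0,0,0,1,-0.2,1.5,0,0,0,0,1]'

```text
time: 17.6
position: [0.5776, 0.0261, -0.0099]
tool_rot: [0.67, 0.742, -0.002, 0.004]
ft_force: [1.6, -22.6, -0.8]
grip_width: 0.0004
```

move_arm --rows '[0.3,-3,0,0,0,0,1,0.5,-5,0,0,0,0,1,2,-15,0,0,0,0,1,3,-30,0,0,0,0,1,3,-30,10,0,0,0,1,0,-30,35,0,0,0,1,0,-30,35,0,0,0,1,0,-40,20,0,0,0,1,-20,-40,20,0,0,0,1,-30,-40,0,0,0,0,1,-30,-40,0,0,0,0,1,0,0,0,0,0,0,1]'

```text
time: 18.8
position: [0.5012, -0.2771, 0.1099]
tool_rot: [0.674, 0.739, -0.001, -0.0]
ft_force: [0.4, 0.1, -0.0]
grip_width: 0.0003
```

Run:
```python
from h import *
o=robot.get_obs();print(o['time'],o['position'],o['ft_force'])
c=snap('top','t14.png')
cv2.imwrite('pics/r14.png',rect(c,.47,.67,-.08,.30,.032,.5))
s=snap('scene','s14.png')
for n,cc in (('top',c),('scene',s)):
  for th in ('case_tail','case_head','bay_end','petri_dish','beaker','oil_bottle'):
    for d in robot.spot_point(n,th)[:2]: print(n,th,d['conf'],w(cc,*d['at'],.015 if th[:4] in('case','bay_') else 0))
X=cloud(s).reshape(-1,3); X=X[np.isfinite(X).all(1)]
d=np.array([-.0993,.995]); nn=np.array([.995,.0993]); O=np.array([.5665,.1075])
a=(X[:,:2]-O)@d; e=(X[:,:2]-O)@nn
m=(X[:,2]>.026)&(X[:,2]<.032)&(abs(e)<.021)&(a<-.03)&(a>-.12)
print('case top s min',np.percentile(a[m],[0,2]),'e',np.percentile(e[m],[1,99]))
m=(X[:,2]>.006)&(X[:,2]<.024)&(e>.008)&(e<.03)&(a<-.02)&(a>-.12); print('face',np.polyfit(a[m],e[m],1),m.sum())
cv2.imwrite('pics/s14z.png',cv2.resize(s['color'][180:340,260:500,::-1],None,fx=3,fy=3,interpolation=cv2.INTER_CUBIC))
```

```text
18.8 [ 0.50115871 -0.27712234  0.10989883] [ 0.35939652  0.11754347 -0.00070861]
top case_tail 0.76 [0.30078598 0.02888608 0.015     ]
top case_tail 0.7 [0.49086898 0.29665594 0.015     ]
top case_head 0.81 [0.56024518 0.25585464 0.015     ]
top case_head 0.73 [0.42099184 0.21298087 0.015     ]
top bay_end 0.62 [0.55204259 0.25774985 0.015     ]
top bay_end 0.41 [ 0.64528366 -0.44182206  0.015     ]
top petri_dish 0.83 [ 0.76875898 -0.20587184  0.        ]
top petri_dish 0.71 [0.55219454 0.26091238 0.        ]
top beaker 0.78 [ 0.77123454 -0.07518671  0.        ]
top oil_bottle 0.47 [ 0.76537705 -0.00569251  0.        ]
top oil_bottle 0.44 [ 0.64227646 -0.44952215  0.        ]
scene case_tail 0.82 [0.5683201  0.03074797 0.015     ]
scene case_tail 0.56 [0.29584749 0.02964901 0.015     ]
scene case_head 0.85 [0.55405521 0.26113967 0.015     ]
scene case_head 0.68 [0.41563149 0.21526638 0.015     ]
scene bay_end 0.96 [0.54570098 0.25027847 0.015     ]
scene petri_dish 0.92 [ 0.769419   -0.20284393  0.        ]
scene beaker 0.9 [ 0.75509018 -0.08478286  0.        ]
scene beaker 0.24 [0.5593002 0.1423658 0.       ]
scene oil_bottle 0.83 [0.76243571 0.0065842  0.        ]
case top s min [-0.06767484 -0.06623328] e [-0.01477977  0.02080643]
face [0.01964676 0.02072583] 93
```

View pics/r14.png

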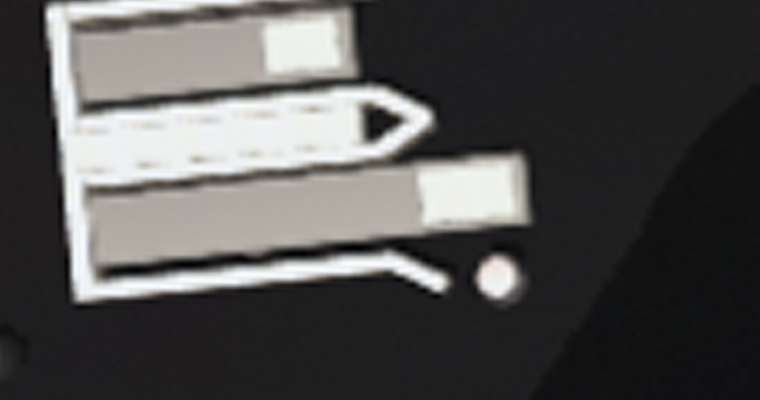

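View pics/s14z.png

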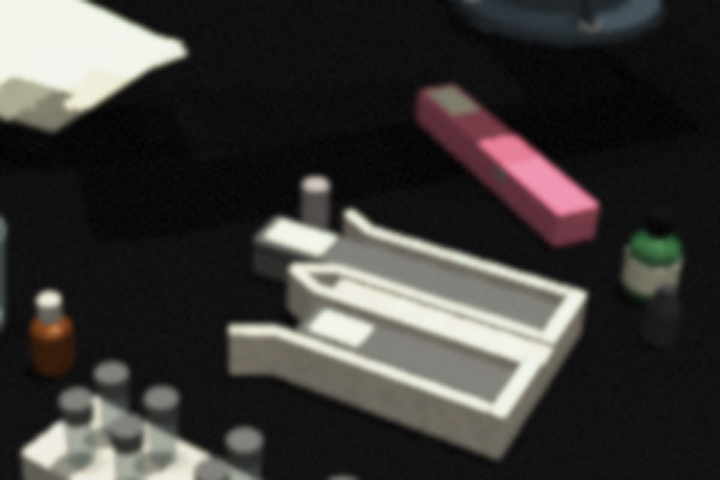

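```bash
python3 -c "
from rig import robot
print(robot.hand_in())"
```

```text
the job is handed in; nothing more can be done
None
```

The slide case is fully home in the empty bay, plain end first, with its labelled end sticking out. I handed the job in at about 19 s of the 67 s allowed.

**What I did:**
- I kept the case flat on the bench throughout. With the open fingertips against its side I swung it about 20° and moved it into line with the bay.
- I then pushed the labelled end with the shut fingers, past the post and in until it stopped.
- I backed the hand straight out and lifted it clear.

**Last checks:**
- **Depth:** the push force rose from about 4 N to 23 N while the fingers stopped moving, which is contact with the back wall. Depth points put the labelled end 66–68 mm outside the mouth, so the head is at or within about 1 mm of the wall given calibration error.
- **Alignment:** the case sat about 2–3 mm off the bay's middle line and within about 0.02 rad of its direction. The allowances are 12 mm and 0.1 rad.
- **Hand:** it was clear of everything, and the wrist force read about zero.
- **Bystanders:** I rechecked the petri dish, beaker and oil bottle by camera and the others only by eye in the pictures. Nothing looked moved. The top camera's beaker estimate differed by 12 mm from the first look, but the scene camera's agreed within about 4 mm and the arm never went near it.

**What went wrong or disagreed:**
- My first side push missed. The fingertips sit about 20 mm above the stated TCP, so they passed over the case without touching it. I measured this and repeated the push lower.
- The network's head-end and back-wall points disagreed by about 8–14 mm in the scene and top views. I relied on the depth points and the contact force instead.

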